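# Seal a sample capsule in the ratchet clamp and release it

## Task

Seal the sample capsule lying in the bench clamp, without touching the capsule itself: gently squeeze the clamp's two finger grips together until the ratchet catches, and let go for a moment so that the clamp holds itself shut. Then gently press the ribbed right-hand grip straight down, sideways to the closing direction, so that the teeth part and both handles spring fully open, and leave the capsule in its cradle with its plug fully home and the other things on the bench where they are.

Things in the scene. Friction and masses are not known exactly. Their poses are not given: they have to be found in the camera images.
- clamp: scissor clamp on a grey bed plate 235 x 90 x 12 mm, bolted down. Origin: on the bench under the scissor pivot; x points from pivot to jaws, y to the left-hand grip, z up; the handles run along -x, roughly towards the robot. The scissors move in a level plane 60 mm above the bench (mid height of handles, grips, jaws, capsule); no part of the handles is higher than 72 mm.
- left_grip (a point): plain finger grip, a level steel disc 22 mm across, 10 mm thick, with a smooth black dish on top, at the end of the left-hand handle, 120 mm from the pivot. Origin: disc centre (top 5 mm above). Stiff up and down. Open, the grips' centres are 45 mm apart (67 mm over the outside). Nothing else higher than 35 mm stands within 60 mm of the grips. Overloaded above 30 N.
- right_grip (a point): ribbed finger grip, a level steel disc 22 mm across, 10 mm thick, with three raised ribs on top, at the end of the right-hand handle (clamp -y side), 120 mm from the pivot. Origin: disc centre (top 5 mm above). It closes in the level plane and also flexes straight down, about 1.2 N per mm after 1.5 N of preload, at most 11 mm. Overloaded above 30 N.
- left_hinge (a joint): angle of the left-hand handle: 0 = fully open, grows as it closes, stop at 0.095 rad. A spring opens it, 3 N at the grip when open to 6 N closed. Each handle turns by itself about the pivot; both must be squeezed together, one alone cannot reach the catch. The squeeze takes 10 to 17 N on each grip, against springs, plug and ratchet.
- right_hinge (a joint): angle of the right-hand handle, 0 = fully open, likewise. The tooth catches when both angles add up to somewhere from 0.10 to 0.15 rad; the rack is adjustable, so exactly where differs and must be felt or seen (let go: it stays shut or springs open). About 0.035 rad past the catch a solid shoulder stops the handles.
- plug (a joint): how far the plug is pressed into the capsule: 0 = standing out, 0.0035 m = fully home. The jaws press it home before the ratchet catches.
- cradle (a point): middle of the open cradle between the jaws, 50 mm beyond the pivot, at the height of the capsule's axis (60 mm above the bench).
- spare_capsule: bystander: a closed capsule 18 mm across standing 30 mm high on the bench, beside the clamp; origin under it
- tweezers: bystander: steel tweezers 125 mm long lying flat beside the clamp, 5 mm high; origin under their middle
- reagent: bystander: amber jar 48 mm across, 95 mm high, beyond the clamp; origin under it
- spatula: bystander: spatula 170 mm long lying on the bench to the right
- weigh_dish: bystander: aluminium dish 70 mm across, 18 mm high, on the left; origin under it
- wash_bottle: bystander: white bottle 68 mm across, 170 mm high, on the left; origin under it
- beaker: bystander: glass beaker 64 mm across, 80 mm high, on the right; origin under it
- pivot (a point): scissor pivot, 60 mm above the bench. How the ratchet lets go: the right handle's tongue lies under the left one's, so pressing the ribbed grip about 4 to 6 mm down (6 to 9 N) while the ratchet is caught parts the teeth; the left handle then springs open at once, the right one at the latest when its grip is let go.
- capsule: aluminium capsule, 18 mm across, body 24 mm long, lying loose in the cradle across the jaws; its plug (steel head 15 mm) points to the clamp's left. Origin: on its axis, 3.5 mm from the body's middle towards the plug. Not to be touched: the jaws do the pressing.
- left_arm: the left-hand handle with its jaw, one steel lever 8 mm thick; origin at the pivot
- right_lever: the right-hand handle, a steel lever 8 mm thick; origin at the pivot

How it is judged:
By the outcome, as a careful person would: the job done as asked, in the order asked, and still so for the second after the job is handed in, with the robot touching nothing.
It also fails if it takes over 42 s, if anything falls off the work surface, if the arm or the gripper's body presses on something with over 40 N, if the wrist force passes 120 N, or if a joint passes its speed limit or range.

## Robot

A 7-joint arm with a two-finger parallel gripper is mounted at the origin on the work surface. World frame = base frame: x ahead of the robot, y to its left, z up, the work surface at z = 0. Lengths are in m, angles in rad, forces in N, time in s.
With the tool pointing down it reaches from about 0.375 to 0.925 m from the base axis. Payload 3.1 kg.
Tool frame: the origin (TCP) lies at the very end of the fingers, on their centre line; the grasp point (between the pads) lies robot.hold_point_z behind it (robot.hold_point_z is the distance from the TCP to the grasp point, in m); z points along the fingers, y is the line along which they close (so a half turn about z gives the same grasp; the last joint's range is limited). The gripper opens to 85 mm and grips with 20 to 120 N. Pads are 22 mm wide; open, the fingers measure 114 mm over their backs; the gripper's body (76 mm by 85 mm) begins 54 mm behind the grasp point. The pads swing forward as they close: fully open they stand 13 mm farther back than shut.
Start: joints at [-1.276, 0.383, 0.044, 1.598, -0.018, 1.161, -0.05], TCP at [0.249, 0.601, 0.231] pointing down, gripper open.
Joint ranges: [-2.61, 2.61], [-0.41, 2.15], [-1.48, 1.57], [0, 2.5], [-1.57, 4.71], [0.05, 1.97], [-2.85, 2.85]. Speed limits (rad/s): [2.79, 2.79, 3.14, 3.14, 3.14, 3.14, 3.14].

## Interface

Orientations are given as a 3x3 rotation matrix whose columns are the frame's x, y, z axes.
In Python, from cell import robot gives the robot as it stands.
- The arm moves only by the shell command python3 -m creep 'ROWS' [FORCE]. ROWS is text: rows parted by semicolons, each of 7 numbers parted by spaces: the shift along the tool's x, y, z in m, then the turn, a rotation vector about the tool's x, y, z in rad, then the finger opening in m, from 0 to 0.0854. In form: x y z ax ay az hand; .... A call has 1 to 12 rows; each row shifts and turns the commanded pose from where the row before left it, along the tool's axes as they then stand; what a row does not reach is not made up. A row lasts 1/12 s, in which the tool goes at most 41.7 mm and 7.16 degrees, less where a joint would pass 70% of its speed; a pose out of reach is approached as far as the arm can. A call with a gripper value outside its range is refused whole. The fingers move at their own pace and stop on an object; FORCE is the grip in N (left out, the last holds). Time passes only in rows, so rows that do not move let the fingers close. It gives the time, the measured TCP pose, the force, the opening and the grip force at its end, in the units of the state.
- robot.get_obs(): the state, without advancing time (a new reading comes with each control period).
- robot.grab_frame(name): name is "side" or "top" or "wrist"; returns a dict with "frame" (400x640x3 uint8, red, green, blue), "camera_matrix" (3x3 intrinsics, pixels), "pose" (4x4, takes a point from camera to world coordinates). Camera axes: x right, y up, looking along -z (the intrinsics and any distortion apply to the point x, -y, -z); pixel columns grow to the right and rows downward; lengths in m; the calibration is good to about 2 mm. The wrist camera is an equidistant fisheye: a pixel r from the principal point sees the ray r / f radians off the axis. A picture is of the moment at which its call begins. There is no depth.
- robot.sign_off(): hands the job in; it is judged then, once.
Trained networks look in a picture, given as the dict that the camera call returned (one of the last four; its "shot" number tells which), for a name from the list of things; names that differ only in an ending like _2 or _b are one class to them, and where a whole thing is asked for, a point or a joint stands for the part that bears it (a point fixed in the world has none). Each returns a list of dicts, best first, with "confidence" (0 to 1); they miss things now and then, are a little off and sometimes report something else, mostly with a low value. They report only what shows in the picture. A call takes as long as a camera call.
- robot.find_in(picture, target): "box" ([left, top, right, bottom] in pixels, round what is visible of it).
- robot.mark_of(picture, target): "pixel" ([column, row] in pixels: a listed point, or the origin of a listed thing).
The state is a dict: "t": time; "joint_positions": joint angles; "dq": joint speeds; "effort": joint torques, N m; "eef_pos": TCP position; "tool_rot": TCP orientation; "ft_force": force on the tool from outside, world axes, zero at the start; "moment": the same for the moment, N m; "opening": finger opening in m; "finger_force": force on a finger pad.
Only numpy, scipy, OpenCV 4.12 (cv2) and the standard library are available. Lean on these libraries where they do the work, as an engineer would, in place of code of your own. Each camera call takes 0.05 s, during which the arm holds its last target. There are 200 camera calls.

## Working session

There is one attempt and no reset: what is moved stays moved. The work goes in short steps, Python scripts to look and compute and a shell command to move; the robot and the scene stay as the last step left them, time stands still between calls to the robot, and variables do not carry over. Pictures are saved under pics/ and viewed, at most 10 in all, crops included, and the job is handed in when it is done.

```bash
mkdir -p pics; cat > h.py <<'E'
import numpy as np, cv2
from cell import robot
def ray(p,px):
    K=np.array(p["camera_matrix"]);T=np.array(p["pose"])
    u=(px[0]-K[0,2])/K[0,0];v=(px[1]-K[1,2])/K[1,1]
    if p.get("wrist"):
        r=np.hypot(u,v);s=np.sin(r)/max(r,1e-9);d=np.array([u*s,-v*s,-np.cos(r)])
    else: d=np.array([u,-v,-1.])
    d=T[:3,:3]@d;return T[:3,3],d/np.linalg.norm(d)
def onz(p,px,z):
    o,d=ray(p,px);return o+d*(z-o[2])/d[2]
def grab(n):
    p=robot.grab_frame(n)
    if n=="wrist":p["wrist"]=1
    return p
def save(p,f): cv2.imwrite("pics/"+f,p["frame"][:,:,::-1])
E
python3 - <<'E'
from h import *
np.set_printoptions(precision=4,suppress=True)
o=robot.get_obs();print(o["t"],o["eef_pos"],o["tool_rot"],o["opening"],robot.hold_point_z)
H=dict(left_grip=.06,right_grip=.06,pivot=.06,cradle=.06,capsule=.06,clamp=0,spare_capsule=0,tweezers=0,reagent=0,wash_bottle=0,beaker=0,weigh_dish=0)
for c in("top","side"):
    p=grab(c);save(p,c+"0.png");print(c,[k for k in p],p["pose"][:3,3])
    for n,z in H.items():
        for m in robot.mark_of(p,n)[:1]:
            print(n,np.array(m["pixel"]),round(m["confidence"],2),onz(p,m["pixel"],z))
E
```

```text
0.0 [0.2484 0.5996 0.2299] [[-0.9239  0.3827 -0.0009]
 [ 0.3827  0.9239 -0.0025]
 [-0.0001 -0.0026 -1.    ]] 0.08514353961305154 0.0187
top ['frame', 'camera_matrix', 'pose', 'shot'] [ 0.5209 -0.0042  1.4055]
left_grip [329.  246.4] 0.52 [ 0.5093 -0.0481  0.06  ]
right_grip [345.1 246.4] 0.71 [ 0.5079 -0.0966  0.06  ]
pivot [350.3 209.6] 0.57 [ 0.6184 -0.1161  0.06  ]
cradle [358.3 192.3] 0.71 [ 0.6705 -0.1423  0.06  ]
capsule [358.6 192.1] 0.43 [ 0.6711 -0.1433  0.06  ]
clamp [353.5 208.6] 0.72 [ 0.6257 -0.1314  0.    ]
spare_capsule [321.7 191.2] 0.46 [ 0.6839 -0.0322  0.    ]
tweezers [388.7 223.1] 0.58 [ 0.5766 -0.2411  0.    ]
reagent [388.4 193.5] 0.64 [ 0.6707 -0.2442  0.    ]
wash_bottle [186.2 214. ] 0.65 [0.6233 0.3967 0.    ]
beaker [438.4 198.9] 0.95 [ 0.6491 -0.4029  0.    ]
weigh_dish [196.2 248.4] 0.75 [0.5146 0.3656 0.    ]
side ['frame', 'camera_matrix', 'pose', 'shot'] [ 0.3674 -0.9852  1.0392]
left_grip [285.1 217.6] 0.85 [ 0.5156 -0.0489  0.06  ]
right_grip [285.3 229.2] 0.67 [ 0.5065 -0.0903  0.06  ]
pivot [329.4 225.1] 0.87 [ 0.6215 -0.1104  0.06  ]
cradle [350.7 227.4] 0.92 [ 0.6727 -0.1348  0.06  ]
capsule [350.6 229.3] 0.55 [ 0.6703 -0.1412  0.06  ]
clamp [331.9 240.3] 0.74 [ 0.6273 -0.1129  0.    ]
spare_capsule [288.2 214.4] 0.6 [0.5361 0.0183 0.    ]
tweezers [325.7 274.1] 0.65 [ 0.5787 -0.218   0.    ]
reagent [361.3 273.8] 0.92 [ 0.6661 -0.2437  0.    ]
wash_bottle [287.  132.3] 0.78 [0.6232 0.4024 0.    ]
beaker [379.  325.3] 0.68 [ 0.6559 -0.3977  0.    ]
weigh_dish [260.7 139.5] 0.69 [0.5288 0.3899 0.    ]
```

View pics/top0.png

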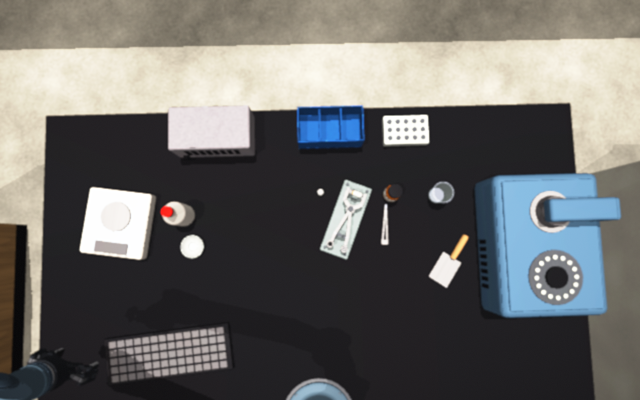

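View pics/side0.png

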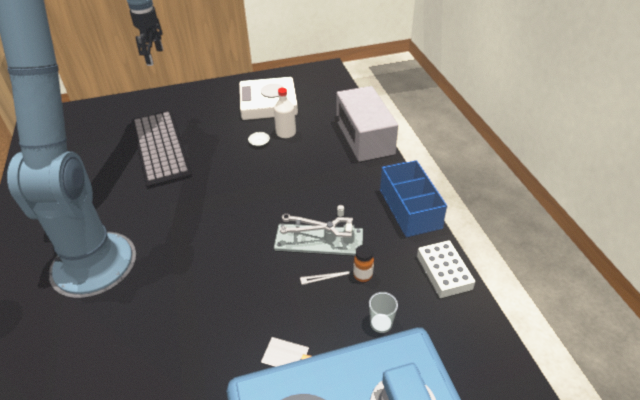

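Both views agree. The grip midpoint is about (0.510,-0.071), 118 mm from the pivot as expected, and the clamp yaw is about -22°. The tool yaw already matches that. I'll move above the grips.

```bash
python3 -m creep '-.027 -.029 0 0 0 0 .085;-.027 -.029 0 0 0 0 .085;-.027 -.029 0 0 0 0 .085;-.027 -.029 0 0 0 0 .085;-.027 -.029 0 0 0 0 .085;-.027 -.029 0 0 0 0 .085;-.027 -.029 0 0 0 0 .085;-.027 -.029 0 0 0 0 .085;-.027 -.029 0 0 0 0 .085;-.027 -.029 0 0 0 0 .085' 20
python3 -m creep '-.028 -.029 .005 0 0 0 .085;-.028 -.029 .005 0 0 0 .085;-.028 -.029 .005 0 0 0 .085;-.028 -.029 .005 0 0 0 .085;-.028 -.029 .005 0 0 0 .085;-.028 -.029 .005 0 0 0 .085;-.028 -.029 .005 0 0 0 .085;-.02 -.02 .005 0 0 0 .085;0 0 0 0 0 0 .085;0 0 0 0 0 0 .085'
cat > look.py <<'E'
from h import *
import sys
np.set_printoptions(precision=4,suppress=True)
o=robot.get_obs();print(o["t"],o["eef_pos"],o["tool_rot"],o["opening"],o["ft_force"])
p=grab("wrist");save(p,sys.argv[1]);print(p["pose"])
for n,z in dict(left_grip=.065,right_grip=.065,pivot=.065,cradle=.06,capsule=.06).items():
    for m in robot.mark_of(p,n)[:1]:
        w=onz(p,m["pixel"],z);print(n,np.array(m["pixel"]),round(m["confidence"],2),w,"tool",o["tool_rot"].T@(w-o["eef_pos"]) if hasattr(o["tool_rot"],"T") else np.array(o["tool_rot"]).T@(w-np.array(o["eef_pos"])))
E
python3 look.py w1.png
```

```text
t: 2.13
eef_pos: [0.3876, 0.2274, 0.2316]
tool_rot: [[-0.924, 0.383, 0.001], [0.383, 0.924, 0.001], [-0.0, 0.001, -1.0]]
ft_force: [0.9, 0.6, 0.0]
opening: 0.0847
finger_force: 0.0
t: 2.97
eef_pos: [0.5015, -0.0618, 0.1912]
tool_rot: [[-0.922, 0.387, -0.0], [0.387, 0.922, -0.001], [-0.0, -0.001, -1.0]]
ft_force: [0.3, 0.7, 0.1]
opening: 0.0847
finger_force: 0.0
2.9667 [ 0.5015 -0.0618  0.1912] [[-0.9219  0.3874 -0.0002]
 [ 0.3874  0.9219 -0.0009]
 [-0.0001 -0.0009 -1.    ]] 0.08466850040472307 [0.2809 0.7025 0.0727]
[[ 0.3862 -0.8855 -0.2583  0.4357]
 [ 0.9224  0.3703  0.1095 -0.0336]
 [-0.0013 -0.2806  0.9598  0.3332]
 [ 0.      0.      0.      1.    ]]
left_grip [339.4 203.4] 0.95 [ 0.5173 -0.0492  0.065 ] tool [-0.0096  0.0178  0.1262]
right_grip [292.7 203. ] 0.78 [ 0.5006 -0.0882  0.065 ] tool [-0.0093 -0.0246  0.1263]
pivot [320.  307.8] 0.68 [ 0.6164 -0.1098  0.065 ] tool [-0.1245  0.0003  0.1262]
cradle [340.  198.7] 0.57 [ 0.5148 -0.0474  0.06  ] tool [-0.0067  0.0186  0.1312]
capsule [318.6 306.9] 0.74 [ 0.6181 -0.1122  0.06  ] tool [-0.1269 -0.0012  0.1312]
```

View pics/w1.png

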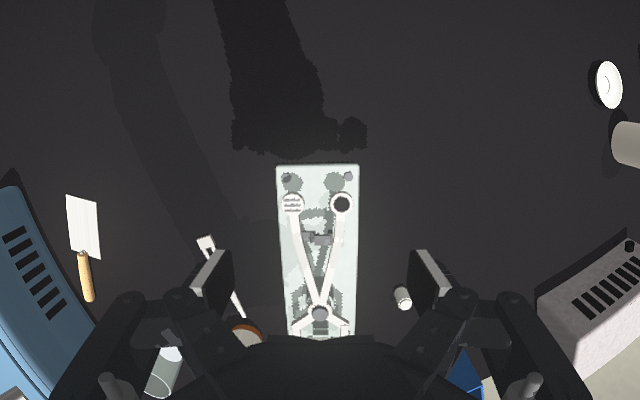

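The picture shows the ribbed grip at (293,203) and the plain grip at (339,203), with the pivot at (320,307), so the tool is square to the clamp. Next I'll centre the tool, go halfway down and check again.

```bash
python3 -m creep '-.0095 -.0034 .015 0 0 0 .0854;0 0 .03 0 0 0 .0854;0 0 .03 0 0 0 .0854;0 0 0 0 0 0 .0854;0 0 0 0 0 0 .0854'
python3 look.py w2.png
```

```text
t: 3.68
eef_pos: [0.5072, -0.0653, 0.1151]
tool_rot: [[-0.924, 0.381, -0.004], [0.381, 0.924, -0.0], [0.004, -0.002, -1.0]]
ft_force: [-0.1, -0.8, 0.2]
opening: 0.0851
finger_force: 0.0
3.6833 [ 0.5072 -0.0653  0.1151] [[-0.9244  0.3814 -0.0044]
 [ 0.3815  0.9244 -0.0002]
 [ 0.004  -0.0019 -1.    ]] 0.08509019507118527 [-0.0542 -0.778   0.1624]
[[ 0.3801 -0.8891 -0.2549  0.4418]
 [ 0.9249  0.3647  0.1073 -0.0377]
 [-0.0024 -0.2766  0.961   0.2574]
 [ 0.      0.      0.      1.    ]]
left_grip [347.2 226.4] 0.6 [ 0.5163 -0.0493  0.065 ] tool [-0.0026  0.0183  0.0501]
right_grip [282.8 227.8] 0.91 [ 0.501  -0.0895  0.065 ] tool [-0.0037 -0.0246  0.0502]
pivot [417.8 324.4] 0.35 [ 0.6196 -0.0257  0.065 ] tool [-0.089   0.0796  0.0496]
```

View pics/w2.png

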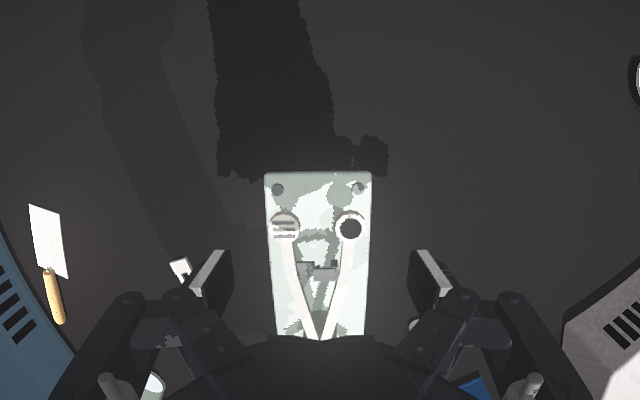

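The picture shows discs at (285,227) and (350,227). They sit midway between the pads to within about 2 mm. I'll fine-centre the tool and lower it to grip height.

```bash
python3 -m creep '-.003 -.0022 .01 0 0 0 .0854;0 0 .02 0 0 0 .0854;0 0 .02 0 0 0 .0854;0 0 .02 0 0 0 .0854;0 0 .007 0 0 0 .0854;0 0 0 0 0 0 .0854;0 0 0 0 0 0 .0854'
python3 look.py w3.png
```

```text
t: 4.57
eef_pos: [0.5109, -0.0698, 0.0393]
tool_rot: [[-0.924, 0.383, -0.0], [0.383, 0.924, -0.0], [0.0, -0.0, -1.0]]
ft_force: [0.8, -0.3, 0.4]
opening: 0.0857
finger_force: 0.0
4.5667 [ 0.5109 -0.0698  0.0393] [[-0.9237  0.3831 -0.0003]
 [ 0.3831  0.9237 -0.0003]
 [ 0.0002 -0.0004 -1.    ]] 0.08573089884549324 [ 0.8151 -0.287   0.4099]
[[ 0.3818 -0.8873 -0.2587  0.445 ]
 [ 0.9242  0.3662  0.1078 -0.042 ]
 [-0.0009 -0.2803  0.9599  0.1812]
 [ 0.      0.      0.      1.    ]]
right_grip [267.1 272.9] 0.56 [ 0.4978 -0.0888  0.065 ] tool [ 0.0048 -0.0226 -0.0257]
```

View pics/w3.png

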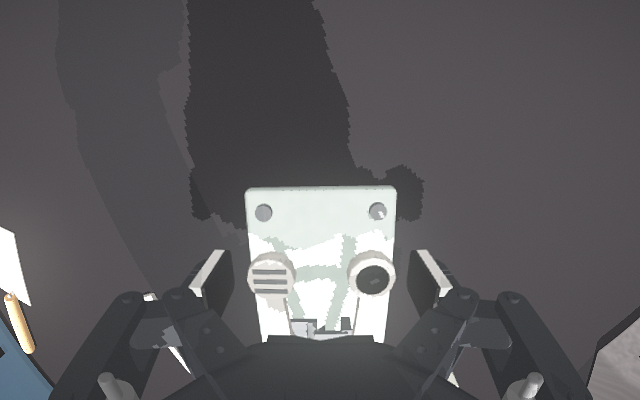

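The picture shows discs at (271,273) and (371,272), centred between the pads at 232 and 410. They lie about 3 mm towards tool +x. I'll correct that and start closing gently.

```bash
python3 -m creep '.003 0 0 0 0 0 .08;0 0 0 0 0 0 .074;0 0 0 0 0 0 .07;0 0 0 0 0 0 .068;0 0 0 0 0 0 .066;0 0 0 0 0 0 .064;0 0 0 0 0 0 .062;0 0 0 0 0 0 .062' 20
python3 -m creep '0 0 0 0 0 0 .060;0 0 0 0 0 0 .060;0 0 0 0 0 0 .058;0 0 0 0 0 0 .058'
python3 -m creep '0 0 0 0 0 0 .057;0 0 0 0 0 0 .056;0 0 0 0 0 0 .056'
```

```text
t: 5.53
eef_pos: [0.5075, -0.0681, 0.0395]
tool_rot: [[-0.924, 0.383, -0.001], [0.383, 0.924, 0.001], [0.002, 0.0, -1.0]]
ft_force: [-1.9, -0.3, 5.1]
opening: 0.0621
finger_force: 6.1
t: 5.87
eef_pos: [0.5071, -0.0681, 0.0396]
tool_rot: [[-0.924, 0.383, -0.002], [0.383, 0.924, 0.001], [0.003, 0.0, -1.0]]
ft_force: [-3.4, 0.6, 6.7]
opening: 0.0584
finger_force: 6.8
t: 6.12
eef_pos: [0.5068, -0.0681, 0.0397]
tool_rot: [[-0.923, 0.384, -0.003], [0.384, 0.923, 0.002], [0.003, 0.0, -1.0]]
ft_force: [-4.6, 0.8, 8.1]
opening: 0.0565
finger_force: 9.3
```

Because the pads swing forward as they close, they drag the grips down by 8 N. I'll raise the tool to relieve that and keep raising it as the fingers close.

```bash
python3 -m creep '.0005 0 -.0015 0 0 0 .056;.0005 0 -.001 0 0 0 .056;0 0 0 0 0 0 .056'
python3 -m creep '0 0 -.0004 0 0 0 .055;0 0 -.0004 0 0 0 .054;0 0 0 0 0 0 .054'
```

```text
t: 6.37
eef_pos: [0.5067, -0.068, 0.0412]
tool_rot: [[-0.924, 0.383, -0.0], [0.383, 0.924, -0.001], [0.0, -0.001, -1.0]]
ft_force: [1.7, 0.6, -4.0]
opening: 0.056
finger_force: 8.7
t: 6.62
eef_pos: [0.5065, -0.0678, 0.0421]
tool_rot: [[-0.924, 0.383, -0.002], [0.383, 0.924, -0.0], [0.001, -0.001, -1.0]]
ft_force: [-0.6, -0.7, -3.6]
opening: 0.054
finger_force: 7.2
```

```bash
python3 -m creep '0 0 .0003 0 0 0 .053;0 0 0 0 0 0 .053;0 0 0 0 0 0 .052;0 0 0 0 0 0 .052'
python3 -m creep '0 0 0 0 0 0 .051;0 0 0 0 0 0 .051;0 0 0 0 0 0 .051'
```

```text
t: 6.95
eef_pos: [0.5064, -0.0676, 0.0423]
tool_rot: [[-0.924, 0.383, -0.002], [0.383, 0.924, 0.001], [0.002, 0.0, -1.0]]
ft_force: [-3.4, 0.7, 1.1]
opening: 0.0522
finger_force: 9.5
t: 7.2
eef_pos: [0.5063, -0.0676, 0.0423]
tool_rot: [[-0.924, 0.383, -0.002], [0.383, 0.924, 0.001], [0.002, 0.0, -1.0]]
ft_force: [-4.3, 0.9, 2.8]
opening: 0.0514
finger_force: 10.0
```

```bash
python3 -m creep '.0005 0 -.0005 0 0 0 .050;0 0 -.0004 0 0 0 .050;0 0 0 0 0 0 .050'
python3 -m creep '0 0 -.0004 0 0 0 .049;0 0 0 0 0 0 .049;0 0 0 0 0 0 .049'
```

```text
t: 7.45
eef_pos: [0.5062, -0.0676, 0.0428]
tool_rot: [[-0.924, 0.383, -0.001], [0.383, 0.924, -0.0], [0.001, -0.0, -1.0]]
ft_force: [-4.4, 0.5, -1.3]
opening: 0.0503
finger_force: 10.3
t: 7.7
eef_pos: [0.5061, -0.0677, 0.0431]
tool_rot: [[-0.924, 0.383, -0.001], [0.383, 0.924, -0.0], [0.001, -0.001, -1.0]]
ft_force: [-2.7, -0.1, -3.6]
opening: 0.049
finger_force: 13.9
```

```bash
python3 look.py w4.png
```

```text
7.7 [ 0.5061 -0.0677  0.0431] [[-0.9239  0.3827 -0.0011]
 [ 0.3827  0.9239 -0.0002]
 [ 0.001  -0.0007 -1.    ]] 0.04900691306857 [-2.6684 -0.112  -3.6261]
[[ 0.3814 -0.8877 -0.258   0.4403]
 [ 0.9244  0.3659  0.1076 -0.0399]
 [-0.0011 -0.2795  0.9601  0.1851]
 [ 0.      0.      0.      1.    ]]
left_grip [347.5 276.4] 0.78 [ 0.5098 -0.0556  0.065 ] tool [ 0.0012  0.0126 -0.0219]
right_grip [288.9 280.2] 0.8 [ 0.5017 -0.0806  0.065 ] tool [-0.0009 -0.0136 -0.0219]
```

View pics/w4.png

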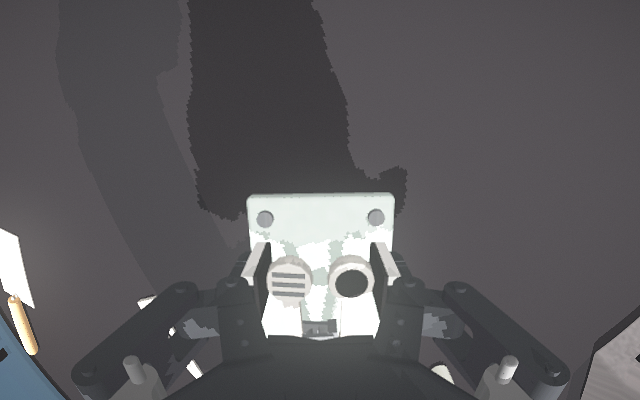

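The picture shows both discs held between the pads, at (290,280) and (350,278). I'll squeeze one more millimetre, then let go and test.

```bash
python3 -m creep '0 0 0 0 0 0 .0483;0 0 0 0 0 0 .048;0 0 0 0 0 0 .048'
python3 -m creep '0 0 0 0 0 0 .051;0 0 0 0 0 0 .055;0 0 0 0 0 0 .055'
python3 -m creep '0 0 0 0 0 0 .062;0 0 0 0 0 0 .068;0 0 0 0 0 0 .074;0 0 0 0 0 0 .074'; python3 look.py w5.png
```

```text
t: 8.25
eef_pos: [0.506, -0.0676, 0.0433]
tool_rot: [[-0.924, 0.383, -0.001], [0.383, 0.924, 0.0], [0.001, -0.0, -1.0]]
ft_force: [-4.7, 0.8, -6.2]
opening: 0.0489
finger_force: 18.7
t: 8.5
eef_pos: [0.5072, -0.0674, 0.0438]
tool_rot: [[-0.924, 0.382, 0.001], [0.382, 0.924, 0.0], [-0.001, 0.001, -1.0]]
ft_force: [-3.6, 1.0, -5.5]
opening: 0.0548
finger_force: 4.0
t: 8.83
eef_pos: [0.5093, -0.068, 0.045]
tool_rot: [[-0.924, 0.383, 0.005], [0.383, 0.924, -0.0], [-0.005, 0.001, -1.0]]
ft_force: [-0.8, 0.2, 0.2]
opening: 0.0741
finger_force: 0.0
8.8333 [ 0.5093 -0.068   0.045 ] [[-0.9238  0.3828  0.0048]
 [ 0.3828  0.9238 -0.0004]
 [-0.0046  0.0015 -1.    ]] 0.07412753438024569 [-0.8112  0.2425  0.2465]
[[ 0.3814 -0.886  -0.2637  0.4426]
 [ 0.9244  0.3659  0.1078 -0.0403]
 [ 0.001  -0.2848  0.9586  0.1866]
 [ 0.      0.      0.      1.    ]]
left_grip [356.9 273.5] 0.83 [ 0.5143 -0.0517  0.065 ] tool [ 0.0015  0.017  -0.02  ]
right_grip [282.7 274. ] 0.8 [ 0.5017 -0.0828  0.065 ] tool [ 0.0012 -0.0165 -0.02  ]
```

View pics/w5.png

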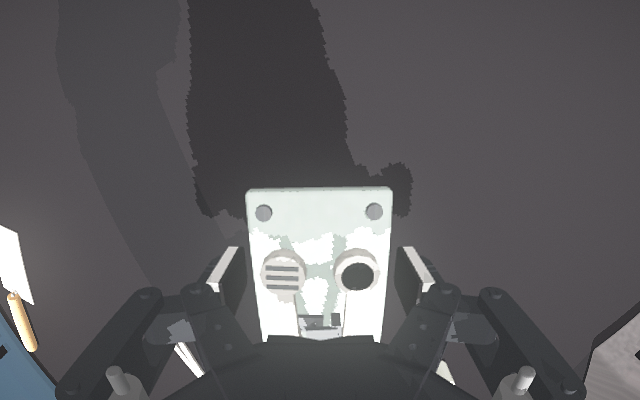

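The discs are now at (283,273) and (357,273), 74 px apart. Open would be about 97 px, so the ratchet holds with the pads clear. I'll raise the tool, move over the ribbed grip and close the fingers.

```bash
python3 -m creep '0 0 -.005 0 0 0 .078;0 0 -.015 0 0 0 .08;0 0 -.02 0 0 0 .08;0 0 -.01 0 0 0 .08;.0005 -.009 0 0 0 0 .04;.0005 -.009 0 0 0 0 0;0 0 0 0 0 0 0;0 0 0 0 0 0 0;0 0 0 0 0 0 0;0 0 0 0 0 0 0;0 0 0 0 0 0 0;0 0 0 0 0 0 0' 20; python3 look.py w6.png
```

```text
t: 10.13
eef_pos: [0.4988, -0.0836, 0.0933]
tool_rot: [[-0.924, 0.382, -0.001], [0.382, 0.924, -0.0], [0.001, -0.0, -1.0]]
ft_force: [0.6, 0.1, -0.3]
opening: -0.0001
finger_force: 0.0
10.1333 [ 0.4988 -0.0836  0.0933] [[-0.9241  0.3822 -0.0006]
 [ 0.3822  0.9241 -0.    ]
 [ 0.0005 -0.0003 -1.    ]] -0.0001113501880663289 [ 0.6464  0.0719 -0.2504]
[[ 0.3809 -0.8877 -0.2586  0.4329]
 [ 0.9246  0.3655  0.1073 -0.0559]
 [-0.0007 -0.28    0.96    0.2353]
 [ 0.      0.      0.      1.    ]]
left_grip [376.2 236.5] 0.58 [ 0.5126 -0.0524  0.065 ] tool [-0.0008  0.0341  0.0283]
right_grip [320.5 239.9] 0.62 [ 0.5016 -0.0842  0.065 ] tool [-0.0028  0.0006  0.0283]
pivot [320.2 238.5] 0.71 [ 0.5007 -0.084   0.065 ] tool [-0.0019  0.0004  0.0283]
capsule [222.  325.5] 0.62 [ 0.542 -0.18   0.06 ] tool [-0.0768 -0.0726  0.0332]
```

View pics/w6.png

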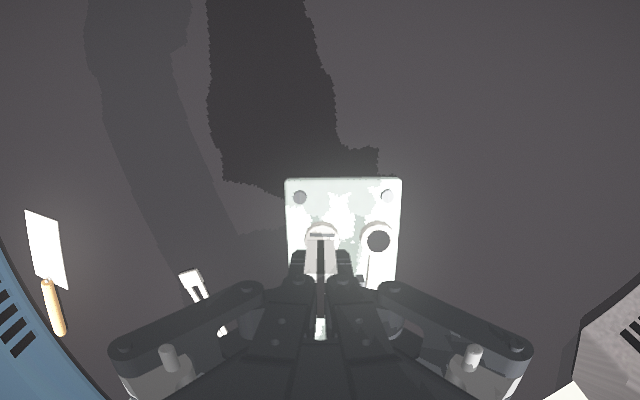

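The picture shows the closed fingertips over the ribbed grip (320,237) and the plain grip at (377,238), still shut. I'll lower to contact, then press in small steps.

```bash
python3 -m creep '-.0015 0 .012 0 0 0 0;0 0 .010 0 0 0 0;0 0 .003 0 0 0 0;0 0 0 0 0 0 0;0 0 0 0 0 0 0'
python3 -m creep '0 0 .001 0 0 0 0;0 0 .001 0 0 0 0;0 0 .001 0 0 0 0;0 0 0 0 0 0 0'
```

```text
t: 10.85
eef_pos: [0.4996, -0.0846, 0.0678]
tool_rot: [[-0.924, 0.383, -0.002], [0.383, 0.924, -0.0], [0.002, -0.001, -1.0]]
ft_force: [-0.1, 0.2, -0.2]
opening: -0.0002
finger_force: 0.0
t: 11.18
eef_pos: [0.5003, -0.0844, 0.0656]
tool_rot: [[-0.924, 0.383, 0.0], [0.383, 0.924, 0.0], [-0.0, 0.0, -1.0]]
ft_force: [0.8, -0.6, -0.7]
opening: 0.0001
finger_force: 0.0
```

```bash
python3 -m creep '0 0 .001 0 0 0 0;0 0 .001 0 0 0 0;0 0 .001 0 0 0 0;0 0 0 0 0 0 0'
python3 -m creep '0 0 .001 0 0 0 0;0 0 .001 0 0 0 0;0 0 0 0 0 0 0'
```

```text
t: 11.52
eef_pos: [0.5004, -0.0846, 0.0627]
tool_rot: [[-0.924, 0.383, 0.0], [0.383, 0.924, 0.0], [-0.0, 0.0, -1.0]]
ft_force: [-1.2, 1.0, 2.5]
opening: -0.0001
finger_force: 1.4
t: 11.77
eef_pos: [0.5006, -0.0849, 0.0609]
tool_rot: [[-0.924, 0.383, 0.001], [0.383, 0.924, -0.0], [-0.001, -0.0, -1.0]]
ft_force: [-1.2, 0.0, 5.8]
opening: -0.0001
finger_force: 2.8
```

```bash
python3 -m creep '0 0 .001 0 0 0 0;0 0 .001 0 0 0 0;0 0 0 0 0 0 0'
python3 - <<'E'
from h import *
p=grab("wrist")
for n in("left_grip","right_grip"):print(n,[(m["pixel"],m["confidence"]) for m in robot.mark_of(p,n)[:1]])
E
python3 -m creep '0 0 .001 0 0 0 0;0 0 0 0 0 0 0;0 0 0 0 0 0 0'; python3 look.py w7.png
```

```text
t: 12.02
eef_pos: [0.5006, -0.0849, 0.0591]
tool_rot: [[-0.924, 0.383, 0.0], [0.383, 0.924, -0.0], [-0.0, 0.0, -1.0]]
ft_force: [-2.4, -0.1, 8.2]
opening: -0.0003
finger_force: 3.7
left_grip [([396.2, 258.7], 0.59)]
right_grip [([310.7, 260.1], 0.63)]
t: 12.42
eef_pos: [0.5006, -0.0849, 0.0583]
tool_rot: [[-0.924, 0.383, 0.0], [0.383, 0.924, 0.0], [-0.0, 0.0, -1.0]]
ft_force: [-2.3, 0.0, 8.4]
opening: 0.0001
finger_force: 4.1
12.4167 [ 0.5006 -0.0849  0.0583] [[-0.9237  0.3831  0.0004]
 [ 0.3831  0.9237  0.0001]
 [-0.0003  0.0003 -1.    ]] 5.173420896291455e-05 [-2.2876  0.0183  8.4042]
[[ 0.3818 -0.8871 -0.2595  0.4346]
 [ 0.9242  0.3664  0.1074 -0.0572]
 [-0.0002 -0.2808  0.9598  0.2002]
 [ 0.      0.      0.      1.    ]]
left_grip [396.3 259.7] 0.84 [ 0.5142 -0.049   0.065 ] tool [ 0.0012  0.0384 -0.0067]
right_grip [313.4 260.8] 0.77 [ 0.4983 -0.0871  0.065 ] tool [ 0.0012 -0.0029 -0.0067]
cradle [398.9 261.3] 0.68 [ 0.5186 -0.0476  0.06  ] tool [-0.0024  0.0413 -0.0017]
```

View pics/w7.png

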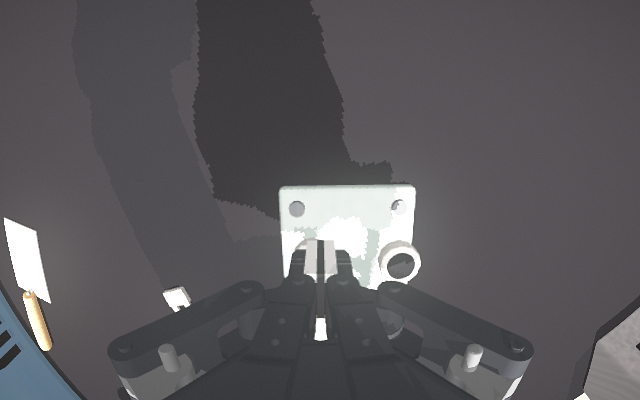

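The plain grip is now at (400,262), sprung out to its open position, so the teeth have parted. I'll lift straight up and check.

```bash
python3 -m creep '0 0 -.002 0 0 0 0;0 0 -.003 0 0 0 0;0 0 -.005 0 0 0 0;0 0 -.02 0 0 0 0;0 0 -.03 0 0 0 0;0 0 -.03 0 0 0 0;.02 0 -.03 0 0 0 0;.03 0 -.01 0 0 0 0;0 0 0 0 0 0 0;0 0 0 0 0 0 0'; python3 look.py w8.png
python3 - <<'E'
from h import *
for c in("top","side"):
    p=grab(c)
    for n,z in dict(left_grip=.06,right_grip=.06,cradle=.06,capsule=.06,tweezers=0,spare_capsule=0,reagent=0).items():
        for m in robot.mark_of(p,n)[:1]: print(c,n,m["pixel"],round(m["confidence"],2),onz(p,m["pixel"],z).round(4))
    a=p["frame"];x,y=((290,170) if c=="top" else (250,180))
    b=cv2.resize(a[y:y+110,x:x+130],None,fx=3,fy=3,interpolation=cv2.INTER_CUBIC)
    out=b if c=="top" else np.hstack([out,b])
w=cv2.imread("pics/w8.png")[150:350,220:420];w=cv2.resize(w,(330,330))
cv2.imwrite("pics/fin.png",np.vstack([out[:,:,::-1],np.hstack([w,np.zeros((330,out.shape[1]-330,3),np.uint8)])])[:600,:800])
E
```

```text
t: 13.55
eef_pos: [0.4534, -0.0643, 0.188]
tool_rot: [[-0.924, 0.381, 0.002], [0.381, 0.924, 0.003], [-0.001, 0.003, -1.0]]
ft_force: [0.6, 0.5, -0.2]
opening: -0.0
finger_force: 0.0
13.55 [ 0.4534 -0.0643  0.188 ] [[-0.9245  0.3813  0.0017]
 [ 0.3813  0.9245  0.0025]
 [-0.0006  0.003  -1.    ]] -4.664926944796377e-05 [ 0.5907  0.4916 -0.2271]
[[ 0.38   -0.8875 -0.2608  0.3871]
 [ 0.925   0.3653  0.1046 -0.0371]
 [ 0.0025 -0.281   0.9597  0.3299]
 [ 0.      0.      0.      1.    ]]
left_grip [357.7 246.7] 0.92 [ 0.5148 -0.0505  0.065 ] tool [-0.0514  0.0358  0.1231]
right_grip [309.7 248.5] 0.65 [ 0.4991 -0.093   0.065 ] tool [-0.0531 -0.0095  0.123 ]
pivot [337.9 337.2] 0.66 [ 0.6129 -0.1078  0.065 ] tool [-0.164   0.0202  0.1232]
top left_grip [330.8, 244.1] 0.5 [ 0.516  -0.0537  0.06  ]
top right_grip [343.7, 250.2] 0.51 [ 0.4966 -0.092   0.06  ]
top cradle [357.8, 193.6] 0.55 [ 0.6666 -0.1407  0.06  ]
top capsule [352.2, 193.4] 0.37 [ 0.6677 -0.1236  0.06  ]
top tweezers [385.6, 223.8] 0.53 [ 0.5747 -0.2312  0.    ]
top spare_capsule [321.7, 193.9] 0.37 [ 0.6753 -0.032   0.    ]
top reagent [387.6, 193.7] 0.82 [ 0.6702 -0.2416  0.    ]
side left_grip [286.3, 212.0] 0.9 [ 0.5235 -0.0293  0.06  ]
side right_grip [282.9, 229.9] 0.56 [ 0.4999 -0.0908  0.06  ]
side cradle [348.5, 228.7] 0.92 [ 0.6657 -0.1375  0.06  ]
side capsule [350.3, 226.9] 0.4 [ 0.6722 -0.1328  0.06  ]
side tweezers [325.3, 275.0] 0.61 [ 0.5769 -0.2204  0.    ]
side spare_capsule [344.4, 212.0] 0.37 [ 0.6932 -0.0203  0.    ]
side reagent [361.1, 276.7] 0.66 [ 0.6626 -0.2522  0.    ]
```

View pics/fin.png

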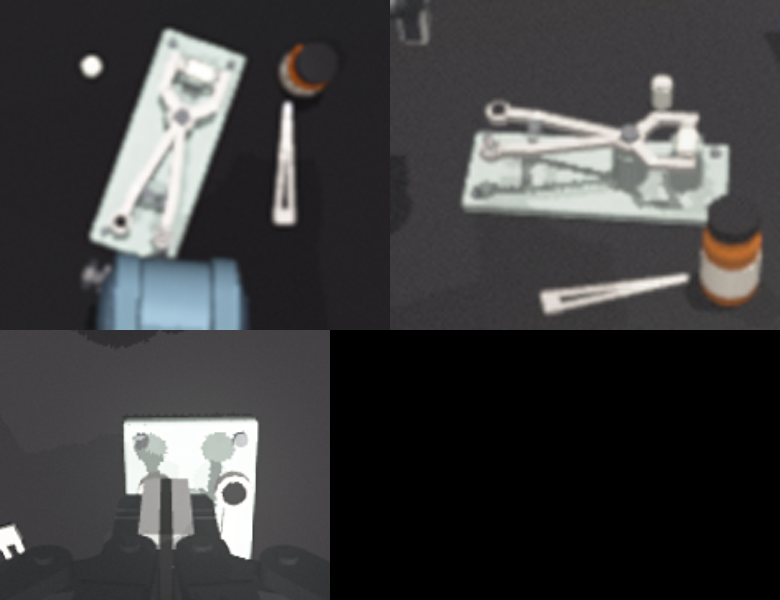

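The picture shows both handles spread, with the grips about 45 mm apart. The capsule lies in the cradle between the open jaws, and the spare capsule, tweezers and jar are where they were. The tool is clear, so I'll hand in.

```bash
python3 -c "
from cell import robot
print(robot.sign_off())"
```

```text
the job is handed in; nothing more can be done
None
```

I handed the job in at about 13.7 s: the clamp ratcheted shut and held itself, then one press on the ribbed grip let both handles spring fully open, with the capsule in its cradle; I did not measure the plug's depth, but the jaws press it home before the ratchet catches.

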